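# Slide the spoon-forming board home and swing its keeper across

### The job

With closed fingertips, gently push the wooden spoon-forming board by the raised bar at its rear edge along its rails until you feel it drop into the locating notches; do not shove it on past them. Then push the steel keeper by its upright pin all the way round to its stop, so that it lies across the board, and leave everything. The board may only be pushed, never lifted, and the bowl, stake, spoons, hammer, cup and tin round about stay where they are.

Things in the scene. Friction and masses are not known exactly. Their poses are not given: they have to be found in the camera images.
- bed: Fixed sliding bed: wooden base 380 x 290 x 20 mm (local x -190..190, y -130..160) with steel rails along its x axis, tops 40 mm above the table, between two side guides 143 mm apart, 56 mm tall. Origin on the table under the middle of the rails; x is the direction the board must slide (roughly to the robot's right), z up. The rails run on past the notches to x = 180 mm, with no other stop.
- seat (a point): Where the board's origin lies once home: on the bed at local x = 60 mm, y = 0, 33 mm above the table (play 3 mm either way along x). The notches in the rails are 7 mm deep and 20 mm long; the feet drop into all four at once, so the board drops level by 7 mm.
- board: Loose wooden board 150 (x) x 140 (y) x 16 mm, about 0.6 kg, on four feet 8 mm tall; flat steel die plate and brass spoon blank fixed on top. Origin under its centre at the foot soles: 40 mm above the table while sliding, 33 mm once home. x = slide direction. It starts 90 to 150 mm short of home, 1.5 mm from each guide. Sliding takes 2 to 7 N; once home, its feet stop against the notch walls.
- push_bar (a point): Top middle of the rear face of the board's push bar, a wooden bar 16 (x) x 90 (y) mm standing 22 mm above the board's top, flush with its rear edge. The point is 75 mm behind the board's origin (local x = -75 mm, y = 0) and 46 mm above it; the flat face to push on, facing -x, runs from here 38 mm down.
- keeper (a joint): Angle of the keeper, a level steel bar 14 mm wide, 8 mm thick, outside the guide on the robot's side. Grows anticlockwise from above: 0 = along the bed's +x, 1.57 = along the bed's +y, across the board, at its stop. Starts at -0.5 to 0.1, stays where left; about 1 N at the pin turns it. Its underside, 59.5 mm above the table, passes 2.5 mm over the board once home but strikes it if not dropped.
- keeper_pivot (a point): Pivot axis of the keeper, fixed to the bed at local x = 80 mm, y = -92 mm; the point is at the height of the keeper's top face, 67.5 mm above the table.
- keeper_pin (a point): Centre of the top of the upright steel pin near the keeper's free end: 14 mm diameter, standing 30 mm above the keeper's top face (top 97.5 mm above the table), 52 mm from the pivot axis; the keeper ends 10 mm beyond it.
- bowl: Bystander: small steel bowl, 60 mm wide, 28 mm tall, standing on the bed's base beyond the far guide. Origin under its centre.
- stake: Bystander: small steel doming stake, 36 mm wide, 66 mm tall, upright on the bed's base beyond the far guide. Origin under its centre.
- spoon_a: Bystander: brass spoon, 150 mm long, flat on the table at the left. Origin under its middle.
- spoon_b: Bystander: brass spoon, 150 mm long, flat on the table at the left. Origin under its middle.
- hammer: Bystander: hammer, 260 mm long, lying on the table at the right near the robot. Origin under its middle.
- cup: Bystander: copper cup, 72 mm wide, 75 mm tall, on the table at the left. Origin under its centre.
- tin: Bystander: aluminium tin, 70 mm wide, 100 mm tall, on the table at the left. Origin under its centre.
Things that resemble listed ones, but are neither listed nor needed, are in the scene too. Leave any pink look-alike of the board alone.

How it is judged:
On the way, in this order (a step that is already met when the one before it is completed fails the run):
1. the board has dropped into its notches, level (x of board in the frame of bed between 0.053 and 0.067 m and z of board in the frame of bed below 0.0355 m and angle between board's own z axis and vertical below 0.03 rad), for 0.2 s.
2. the keeper lies across the board (value of joint keeper above 1.4 rad), for 0.1 s.
At the end, for the whole second after the job is handed in: The board lies at rest in its notches (within 7 mm of the seat along the rails, dropped by at least 4.5 of the 7 mm, level within 0.03 rad) and the keeper is turned across it, at 1.4 rad or more (all of step 1 and value of joint keeper above 1.4 rad and linear speed of board below 0.01 m/s); the robot touches nothing.
It fails at once if the board is lifted off its rails (z of board in the frame of bed above 0.052 m).
It fails at once if the board is tipped up (angle between board's own z axis and vertical above 0.15 rad).
It fails at once if the board is shoved on past its notches (x of board in the frame of bed above 0.075 m).
It fails at once if the board is pushed roughly, with more than 45 N (contact force between the fingers and board above 45 N).
It fails at once if a bystander (bowl, stake, spoon, hammer, cup or tin) is moved more than 30 mm (distance of any of bowl, stake, spoon_a, spoon_b, hammer, cup, tin from where it was at the start of the episode above 0.03 m).
It also fails if it takes over 54 s, if anything falls off the work surface, if the arm or the gripper's body presses on something with over 40 N, if the wrist force passes 120 N, or if a joint passes its speed limit or range.

### The arm

A 6-joint arm with a two-finger parallel gripper is mounted at the origin on the work surface. World frame = base frame: x ahead of the robot, y to its left, z up, the work surface at z = 0. Lengths are in m, angles in rad, forces in N, time in s.
With the tool pointing down it reaches from about 0.4 to 0.825 m from the base axis. Payload 7 kg.
Tool frame: the origin (TCP) lies between the finger pads; the fingertips stand 8 mm ahead of it and the grasp point (between the pads) lies 11 mm behind it (arm.finger_overhang is the distance from the TCP to the fingertips, in m); z points along the fingers, y is the line along which they close (so a half turn about z gives the same grasp; the last joint's range is limited). The gripper opens to 88 mm and grips with 3 to 60 N. Pads are 19 mm wide; open, the fingers measure 130 mm over their backs; the gripper's body (78 mm by 193 mm) begins 47 mm behind the grasp point.
Start: joints at [-0.927, 0.359, 0.012, 0, -1.224, -0.288], TCP at [0.235, -0.633, 0.235] pointing down, gripper open.
Joint ranges: [-3.07, 3.07], [-1.43, 2.12], [-1.02, 1.25], [-3.03, 1.67], [-3.05, -0], [-3.03, 3.03]. Speed limits (rad/s): [2.39, 2.39, 3.01, 3.14, 3.14, 3.14].

### API

Orientations are given as [roll, pitch, yaw] about the fixed x, y, z axes, in that order (R = Rz(yaw) Ry(pitch) Rx(roll)).
In Python, from station import arm gives the robot as it stands.
- The arm moves only by the tool move_arm, never from a script. Its argument "rows" is text: rows parted by semicolons, each of 7 numbers parted by spaces: the turn, a rotation vector about the tool's x, y, z in degrees, then the shift along the tool's x, y, z in m, then the finger opening in m, from 0 to 0.0876. A call has 1 to 8 rows; each row shifts and turns the commanded pose from where the row before left it, along the tool's axes as they then stand; what a row does not reach is not made up. A row lasts 1/8 s, in which the tool goes at most 62.5 mm and 10.7 degrees, less where a joint would pass 70% of its speed; a pose out of reach is approached as far as the arm can. A call is refused whole if a number of a shift passes 0.0625 or a number of a turn 10.7, either way. A call with a gripper value outside its range is refused whole. The fingers move at their own pace and stop on an object; "squeeze" is the grip in N (left out, the last holds). Time passes only in rows, so rows that do not move let the fingers close. It gives the time, the measured TCP pose, the force, the opening and the grip force at its end, in the units of the state.
- arm.get_state(): the state, without advancing time (a new reading comes with each control period).
- arm.grab_frame(name): name is "scene" or "top" or "wrist"; returns (picture, depth): 400x640x3 uint8, blue, green, red; 400x640 float32, m along the optical axis (not along the pixel's ray), 0 where there is no reading.
- arm.camera_model(name): a dict with "mtx" (3x3 intrinsics, pixels), "camera_from_world" (4x4, takes a point from world to camera coordinates); the wrist camera has in their place "mount" (4x4, takes a point from camera to tool coordinates, whose origin is the TCP and whose axes are the flange's). Camera axes: x right, y down, z forward; pixel columns grow to the right and rows downward; lengths in m; the calibration is good to about 2 mm. The wrist camera is an equidistant fisheye: a pixel r from the principal point sees the ray r / f radians off the axis. A picture is of the moment at which its call begins: read the wrist's pose just before it. camera_model takes no time and is no camera call.
- arm.job_done(): hands the job in; it is judged then, once.
The state is a dict: "t": time; "q": joint angles; "qd": joint speeds; "joint_efforts": joint torques, N m; "eef_pos": TCP position; "ee_rot": TCP orientation; "force": force on the tool from outside, world axes, zero at the start; "moment": the same for the moment, N m; "width": finger opening in m; "gripper_force": force on a finger pad.
Only numpy, scipy, OpenCV 4.12 (cv2) and the standard library are available. Lean on these libraries where they do the work, as an engineer would, in place of code of your own. Each camera call takes 0.05 s, during which the arm holds its last target. There are 200 camera calls.

## Working session

There is one attempt and no reset: what is moved stays moved. The work goes in short steps, Python scripts to look and compute and a tool call to move; the robot and the scene stay as the last step left them, time stands still between calls to the robot, and variables do not carry over. Pictures are saved under pics/ and viewed, at most 10 in all, crops included, and the job is handed in when it is done.

Besides the shell and the picture viewer there is one more tool, called after ">>>" by a JSON object that holds its "fn" and its "kwargs", one argument or row to a line. move_arm: Moves the arm, as the interface text tells. Its arguments: {"type":"object","properties":{"rows":{"type":"string"},"squeeze":{"type":"number"}},"required":["rows"]}

```bash
mkdir -p pics
cat > h.py <<'E'
import numpy as np,cv2
from station import arm
def grab(n,tag):
    p,d=arm.grab_frame(n); cv2.imwrite(f'pics/{tag}.png',p); np.savez(f'pics/{tag}.npz',p=p,d=d); return p,d
def world(n,d,u,v):
    m=arm.camera_model(n);K=m['mtx'];T=np.linalg.inv(m['camera_from_world'])
    z=d[v,u];return (T@np.array([(u-K[0,2])/K[0,0]*z,(v-K[1,2])/K[1,1]*z,z,1]))[:3]
def atz(n,u,v,h):
    m=arm.camera_model(n);K=m['mtx'];T=np.linalg.inv(m['camera_from_world'])
    r=T[:3,:3]@np.array([(u-K[0,2])/K[0,0],(v-K[1,2])/K[1,1],1]);c=T[:3,3]
    return c+r*(h-c[2])/r[2]
E
python3 - <<'E'
from h import *
p,d=grab('top','top0'); q,e=grab('scene','scene0')
print(arm.get_state())
m=arm.camera_model('top');print(np.linalg.inv(m['camera_from_world']),m['mtx'])
cv2.imwrite('pics/both.png',cv2.resize(np.vstack([p,q]),(800*600//1000,600)) if 0 else p)
E
```

```text
{'t': 0.1, 'q': array([-9.26903393e-01,  3.59283492e-01,  1.11634700e-02, -3.11889148e-04,
       -1.22410336e+00, -2.88119635e-01]), 'qd': array([ 0.00087109, -0.00068131,  0.0015765 ,  0.00220392, -0.00188407,
       -0.0009191 ]), 'joint_efforts': array([-2.23551098e-03, -5.84163308e+01,  2.93752635e+01,  7.01554298e+00,
        1.01308632e-02, -3.34057074e-05]), 'eef_pos': array([ 0.23495513, -0.63233686,  0.23374197]), 'ee_rot': array([ 3.14014110e+00, -1.24406583e-04, -2.78592545e+00]), 'force': array([ 0.04699213,  0.20076412, -0.24011088]), 'moment': array([-0.02752355, -0.00764998, -0.01522885]), 'gripper_force': 0.0, 'width': 0.08760479561381576}
[[ 0.02669807 -0.99493097  0.09695139  0.38055206]
 [-0.99947108 -0.02476614  0.02107595  0.02215795]
 [-0.01856801 -0.0974628  -0.99506594  1.34904854]
 [ 0.          0.          0.          1.        ]] [[379.59075114   0.         328.40667488]
 [  0.         379.59075114 196.79815324]
 [  0.           0.           1.        ]]
```

View pics/top0.png

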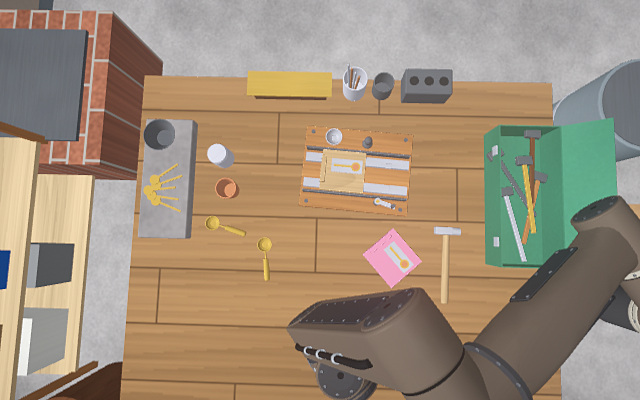

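View pics/scene0.png

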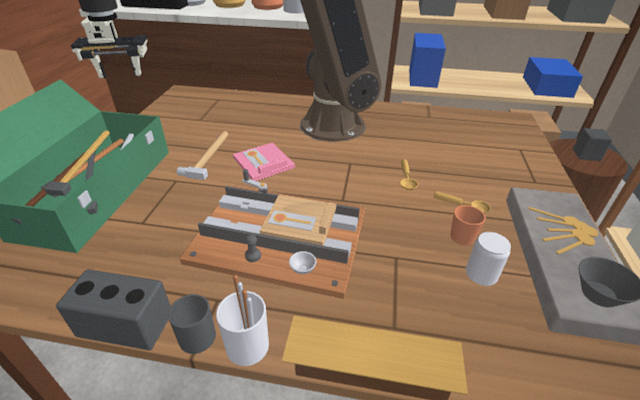

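The top view shows the bed around (355,170). The wooden board is at (343,172) on the rails with its push bar on the left at about (322,172). The keeper pin is near (380,203) and the pink look-alike is off the bed at (391,258). Next I'll enlarge the bed.

Run:
```python
import cv2,numpy as np
p=cv2.imread('pics/top0.png');cv2.imwrite('pics/c0.png',cv2.resize(p[118:222,292:422],None,fx=5.7,fy=5.7,interpolation=cv2.INTER_CUBIC))
```

```text
(no output)
```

View pics/c0.png

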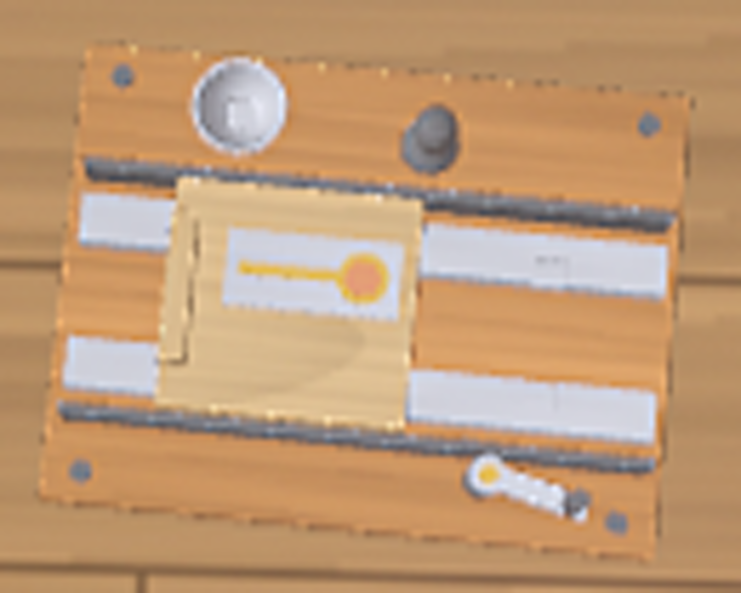

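The crop shows the base corners at (88,46), (690,97), (655,557) and (42,497). The board's corners are (180,180), (424,200), (404,428) and (157,405), with the push bar at its left edge. The brass pivot is at (488,474) and the pin at about (577,500). This is the natural-wood board on the rails, not the pink one.

```bash
cat > m.py <<'E'
from h import *
d=np.load('pics/top0.npz')['d']
f=lambda x,y,h: atz('top',(x+.5)/5.7-.5+292,(y+.5)/5.7-.5+118,h)
C=np.array([f(*c,.02)[:2] for c in [(88,46),(690,97),(655,557),(42,497)]])
L=np.array([(-.19,.16),(.19,.16),(.19,-.13),(-.19,-.13)])
Lc=L-L.mean(0);Cc=C-C.mean(0)
th=np.arctan2((Lc[:,0]*Cc[:,1]-Lc[:,1]*Cc[:,0]).sum(),(Lc*Cc).sum())
R=np.array([[np.cos(th),-np.sin(th)],[np.sin(th),np.cos(th)]]);o=C.mean(0)-R@L.mean(0)
E
python3 - <<'E'
from m import *
print('bed',o,th,np.degrees(th)); print('res mm',1000*(C-(L@R.T+o)))
loc=lambda w:R.T@(w[:2]-o)
for n,c in dict(b1=(180,180,.064),b2=(424,200,.064),b3=(404,428,.064),b4=(157,405,.064),bar1=(185,207,.086),bar2=(161,360,.086),piv=(488,474,.0675),pin=(579,499,.0975),railend=(668,270,.04)).items(): print(n,loc(f(*c)).round(4))
for u,v in [(348,151),(340,185),(322,172),(323,165),(395,165),(350,210)]: print(u,v,world('top',d,u,v).round(4))
print('pivot',R@[.08,-.092]+o)
s=arm.camera_model('wrist');print(s)
E
```

```text
bed [ 0.59396934 -0.04410481] -1.6392359887348869 -93.92130378046357
res mm [[-2.05320348 -0.64373935]
 [-0.64053389  0.93390559]
 [ 0.68898537  0.94772251]
 [ 2.004752   -1.23788875]]
b1 [-0.1209  0.0681]
b2 [0.0268 0.0692]
b3 [ 0.0267 -0.0696]
b4 [-0.1214 -0.0695]
bar1 [-0.1152  0.0472]
bar2 [-0.1204 -0.0453]
piv [ 0.0784 -0.0927]
pin [ 0.1289 -0.1052]
railend [0.1801 0.0448]
348 151 [ 0.6649 -0.0137  0.0672]
340 185 [0.547  0.0109 0.0653]
322 172 [0.5868 0.0727 0.0865]
323 165 [0.611  0.07   0.0854]
395 165 [ 0.625  -0.179   0.0404]
350 210 [ 0.4654 -0.0265  0.0209]
pivot [ 0.49671382 -0.11762599]
{'mtx': array([[309.70691629,   0.        , 316.88134117],
       [  0.        , 309.70691629, 203.89908581],
       [  0.        ,   0.        ,   1.        ]]), 'mount': array([[-1.83398904e-04, -9.50589018e-01, -3.10452067e-01,
         8.41557845e-02],
       [ 9.99999621e-01,  8.99509413e-05, -8.66173044e-04,
        -2.73402598e-04],
       [ 8.51300038e-04, -3.10452108e-01,  9.50588641e-01,
        -1.49030199e-01],
       [ 0.00000000e+00,  0.00000000e+00,  0.00000000e+00,
         1.00000000e+00]])}
```

>>> {"fn": "move_arm", "kwargs": {
  "rows": "0 0 0 -0.043 0.040 0 0;0 0 0 -0.043 0.040 0 0;0 0 0 -0.043 0.040 0 0;0 0 0 -0.043 0.040 0 0;0 0 0 -0.043 0.040 0 0;0 0 0 -0.043 0.040 0 0;0 0 0 -0.043 0.040 0 0;0 0 0 -0.043 0.040 0 0",
  "squeeze": 10
}}

```text
t: 1.1
eef_pos: [0.4465, -0.2111, 0.2346]
ee_rot: [3.142, 0.0, -2.786]
force: [1.5, 0.4, -0.1]
width: 0.0128
gripper_force: 0.0
```

>>> {"fn": "move_arm", "kwargs": {
  "rows": "0 0 0 -0.043 0.040 0 0;0 0 0 -0.043 0.040 0 0;0 0 0 -0.043 0.040 0 0;0 0 0 -0.043 0.040 0 0;0 0 0 -0.043 0.040 0 0;0 0 0 -0.043 0.040 0 0;0 0 0 0 0 0 0"
}}

```text
t: 1.98
eef_pos: [0.6053, 0.1052, 0.2331]
ee_rot: [-3.142, -0.002, -2.783]
force: [0.5, -0.9, -0.7]
width: 0.0005
gripper_force: 0.0
```

>>> {"fn": "move_arm", "kwargs": {
  "rows": "0 0 -9.4 0 0 0 0;0 0 -9.4 0 0 0 0;0 0 -9.4 0 0 0 0;0 0 -9.4 0 0 0 0;0 0 -9.4 0 0 0 0;0 0 -9.4 0 0 0 0;0 0 -9.3 0 0 0 0;0 0 0 0 0 0 0"
}}

```text
t: 2.98
eef_pos: [0.6039, 0.1014, 0.2344]
ee_rot: [3.141, -0.0, -1.641]
force: [-0.0, 0.2, 0.2]
width: 0.0
gripper_force: 0.0
```

>>> {"fn": "move_arm", "kwargs": {
  "rows": "0 0 0 -0.005 0 0.04 0;0 0 0 0 0 0.04 0;0 0 0 0 0 0.04 0;0 0 0 0 0 0.03 0;0 0 0 0 0 0.018 0;0 0 0 0 0 0 0"
}}

```text
t: 3.72
eef_pos: [0.6035, 0.1061, 0.065]
ee_rot: [3.139, -0.002, -1.643]
force: [0.2, 0.1, 0.7]
width: 0.0006
gripper_force: 0.0
```

Run:
```python
from h import *
grab('wrist','w1'); print(arm.get_state()['eef_pos'],arm.get_state()['force'])
```

```text
[0.60438918 0.10649676 0.06630944] [ 0.16089333  0.55288957 -0.0159242 ]
```

View pics/w1.png

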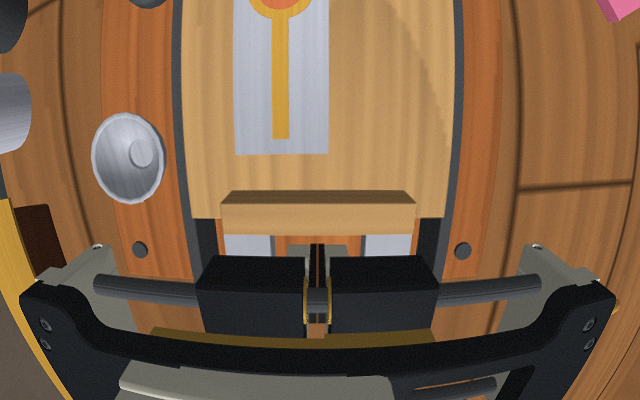

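The wrist view shows the closed fingertips centred at column 317. The push bar spans columns 222–415, so its centre is about 318, and there is clear space in front of it. I'll start pushing.

>>> {"fn": "move_arm", "kwargs": {
  "rows": "0 0 0 0.006 0 0 0;0 0 0 0.006 0 0 0;0 0 0 0.004 0 0 0;0 0 0 0.004 0 0 0;0 0 0 0.005 0 0 0;0 0 0 0.005 0 0 0;0 0 0 0.005 0 0 0;0 0 0 0.005 0 0 0"
}}

```text
t: 4.78
eef_pos: [0.6029, 0.0677, 0.0672]
ee_rot: [-3.139, 0.001, -1.639]
force: [0.4, 3.9, 1.9]
width: 0.0007
gripper_force: 2.5
```

>>> {"fn": "move_arm", "kwargs": {
  "rows": "0 0 0 0.006 0 0 0;0 0 0 0.006 0 0 0;0 0 0 0.006 0 0 0;0 0 0 0.006 0 0 0;0 0 0 0.006 0 0 0;0 0 0 0.005 0 0 0;0 0 0 0.005 0 0 0;0 0 0 0.005 0 0 0"
}}

```text
t: 5.78
eef_pos: [0.5998, 0.0227, 0.0672]
ee_rot: [-3.14, 0.001, -1.639]
force: [0.4, 5.3, 2.6]
width: 0.0004
gripper_force: 2.7
```

>>> {"fn": "move_arm", "kwargs": {
  "rows": "0 0 0 0.004 0 0 0;0 0 0 0.004 0 0 0;0 0 0 0.004 0 0 0;0 0 0 0.004 0 0 0;0 0 0 0.004 0 0 0;0 0 0 0.004 0 0 0;0 0 0 0.004 0 0 0;0 0 0 0.002 0 0 0"
}}

```text
t: 6.78
eef_pos: [0.5977, -0.0073, 0.0672]
ee_rot: [-3.14, 0.001, -1.639]
force: [0.9, 5.7, 3.1]
width: 0.0004
gripper_force: 2.9
```

>>> {"fn": "move_arm", "kwargs": {
  "rows": "0 0 0 0.0015 0 0 0;0 0 0 0.0015 0 0 0;0 0 0 0.0015 0 0 0;0 0 0 0.0015 0 0 0"
}}

```text
t: 7.28
eef_pos: [0.5971, -0.0133, 0.067]
ee_rot: [-3.14, 0.001, -1.639]
force: [-0.1, 5.1, 1.5]
width: 0.0004
gripper_force: 2.4
```

>>> {"fn": "move_arm", "kwargs": {
  "rows": "0 0 0 0.001 0 0 0;0 0 0 0.001 0 0 0;0 0 0 0.001 0 0 0"
}}

```text
t: 7.65
eef_pos: [0.5965, -0.0166, 0.0667]
ee_rot: [-3.141, 0.0, -1.639]
force: [0.2, 4.2, 2.5]
width: 0.0004
gripper_force: 2.5
```

>>> {"fn": "move_arm", "kwargs": {
  "rows": "0 0 0 0.001 0 0 0;0 0 0 0.001 0 0 0"
}}

```text
t: 7.9
eef_pos: [0.5964, -0.0186, 0.0667]
ee_rot: [-3.141, 0.0, -1.639]
force: [0.5, 5.1, 2.4]
width: 0.0006
gripper_force: 2.5
```

>>> {"fn": "move_arm", "kwargs": {
  "rows": "0 0 0 0.001 0 0 0;0 0 0 0.001 0 0 0"
}}

```text
t: 8.15
eef_pos: [0.5964, -0.0199, 0.0667]
ee_rot: [-3.141, 0.001, -1.639]
force: [-2.0, 11.7, 3.4]
width: 0.0006
gripper_force: 6.1
```

Run:
```python
from m import *
p,e=grab('scene','s2'); p2,d2=grab('top','t2'); print(arm.get_state()['eef_pos'],arm.get_state()['force'])
m=arm.camera_model('scene');K=m['mtx']
for x,y in [(.11,.05),(.11,-.05),(.125,.055),(.09,.05),(.05,.05),(.02,.05)]:
  for h in (.057,.064):
    w=np.r_[R@[x,y]+o,h,1]
    for n,D in(('scene',e),('top',d2)):
        m=arm.camera_model(n);K=m['mtx'];c=m['camera_from_world']@w;u,v=(K@c[:3]/c[2])[:2].round().astype(int)
        W=world(n,D,u,v);print(x,y,h,n,(u,v),(R.T@(W[:2]-o)).round(4),W[2].round(4))
```

```text
[ 0.59637507 -0.01982148  0.06674617] [-1.27027644  8.97729475  2.36140827]
0.11 0.05 0.057 scene (np.int64(229), np.int64(222)) [0.1102 0.051 ] 0.0566
0.11 0.05 0.057 top (np.int64(389), np.int64(161)) [0.1086 0.0491] 0.0561
0.11 0.05 0.064 scene (np.int64(229), np.int64(219)) [0.1143 0.0416] 0.0572
0.11 0.05 0.064 top (np.int64(390), np.int64(160)) [0.1114 0.0523] 0.0593
0.11 -0.05 0.057 scene (np.int64(245), np.int64(197)) [ 0.111  -0.0496] 0.0556
0.11 -0.05 0.057 top (np.int64(387), np.int64(189)) [ 0.1095 -0.0484] 0.0568
0.11 -0.05 0.064 scene (np.int64(245), np.int64(194)) [ 0.1162 -0.0622] 0.0549
0.11 -0.05 0.064 top (np.int64(387), np.int64(189)) [ 0.1095 -0.0484] 0.0568
0.125 0.055 0.057 scene (np.int64(222), np.int64(222)) [0.1253 0.0566] 0.058
0.125 0.055 0.057 top (np.int64(394), np.int64(160)) [0.1251 0.0536] 0.059
0.125 0.055 0.064 scene (np.int64(222), np.int64(220)) [0.1301 0.0471] 0.0552
0.125 0.055 0.064 top (np.int64(394), np.int64(159)) [0.1245 0.0566] 0.0611
0.09 0.05 0.057 scene (np.int64(237), np.int64(223)) [0.0901 0.0502] 0.0573
0.09 0.05 0.057 top (np.int64(384), np.int64(160)) [0.091  0.0507] 0.0579
0.09 0.05 0.064 scene (np.int64(237), np.int64(221)) [0.0932 0.043 ] 0.0568
0.09 0.05 0.064 top (np.int64(384), np.int64(160)) [0.091  0.0507] 0.0579
0.05 0.05 0.057 scene (np.int64(253), np.int64(226)) [0.0508 0.0483] 0.0551
0.05 0.05 0.057 top (np.int64(372), np.int64(159)) [0.0497 0.0504] 0.0581
0.05 0.05 0.064 scene (np.int64(253), np.int64(224)) [0.0535 0.0416] 0.055
0.05 0.05 0.064 top (np.int64(372), np.int64(159)) [0.0497 0.0504] 0.0581
0.02 0.05 0.057 scene (np.int64(265), np.int64(228)) [0.0213 0.0476] 0.0551
0.02 0.05 0.057 top (np.int64(363), np.int64(158)) [-0.0053 -0.0406] 0.4986
0.02 0.05 0.064 scene (np.int64(265), np.int64(226)) [0.0234 0.0417] 0.0557
0.02 0.05 0.064 top (np.int64(364), np.int64(158)) [-0.003  -0.0402] 0.4976
```

The board's top now reads about 57 mm and the force stepped up, so it has dropped home. I'll back off, lift and go round to the keeper pin.

>>> {"fn": "move_arm", "kwargs": {
  "rows": "0 0 0 -0.005 0 0 0;0 0 0 -0.015 0 0 0;0 0 0 -0.005 0 -0.04 0;0 0 0 0 0 -0.05 0;0 0 0 0 0 -0.04 0;0 0 0 0.02 0.01 0 0;0 0 0 0.04 0.03 0 0;0 0 0 0.04 0.03 0 0"
}}

```text
t: 9.25
eef_pos: [0.5192, -0.0916, 0.1955]
ee_rot: [3.14, -0.001, -1.639]
force: [0.9, -0.5, 1.1]
width: 0.0006
gripper_force: 0.0
```

>>> {"fn": "move_arm", "kwargs": {
  "rows": "0 0 0 0.04 0.03 0 0;0 0 0 0.04 0.03 0 0;0 0 0 0.02 0.003 0 0;0 0 10.4 0 0 0 0;0 0 10.4 0 0 0 0;0 0 10.4 0 0 0 0;0 0 10.4 0 0 0 0;0 0 10.4 0 0 0 0"
}}

```text
t: 10.25
eef_pos: [0.4503, -0.1863, 0.1956]
ee_rot: [3.141, -0.002, -2.553]
force: [-0.2, -0.9, 0.5]
width: 0.0006
gripper_force: 0.0
```

Run:
```python
from m import *
s=arm.get_state();print(s['eef_pos'],s['ee_rot'],R.T@(s['eef_pos'][:2]-o))
grab('wrist','w2');p,d2=grab('top','t3')
for x,y in [(.11,.05),(.05,.05),(.11,-.05),(.03,-.05),(.02,.05)]:
    w=np.r_[R@[x,y]+o,.057,1];m=arm.camera_model('top');K=m['mtx'];c=m['camera_from_world']@w;u,v=(K@c[:3]/c[2])[:2].round().astype(int)
    print(x,y,world('top',d2,u,v)[2])
cv2.imwrite('pics/c3.png',cv2.resize(p[118:222,292:422],None,fx=5.7,fy=5.7,interpolation=cv2.INTER_CUBIC))
```

```text
[ 0.45033679 -0.18628414  0.19561978] [ 3.14056165e+00 -1.60562798e-03 -2.55303551e+00] [ 0.15166897 -0.13357318]
0.11 0.05 0.06048724278267126
0.05 0.05 0.06009049284155221
0.11 -0.05 0.6082282630577353
0.03 -0.05 0.6114844485893214
0.02 0.05 0.05402438450105018
```

View pics/c3.png

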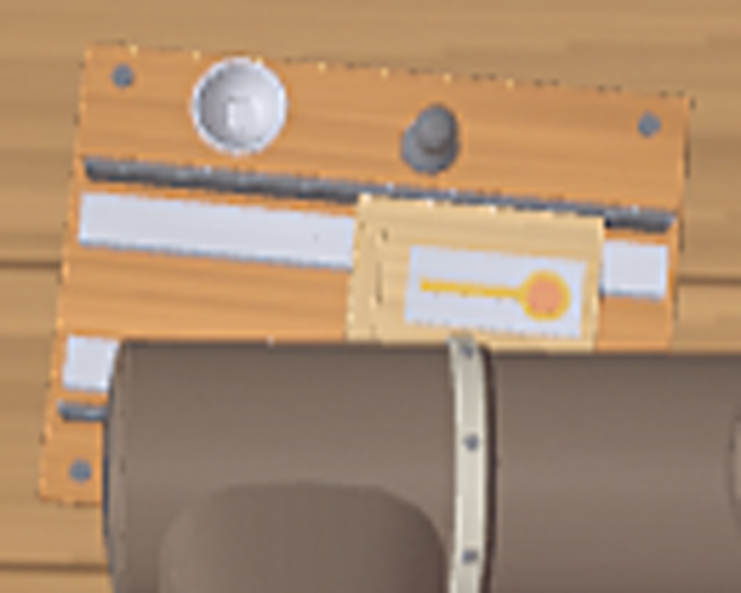

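View pics/w2.png

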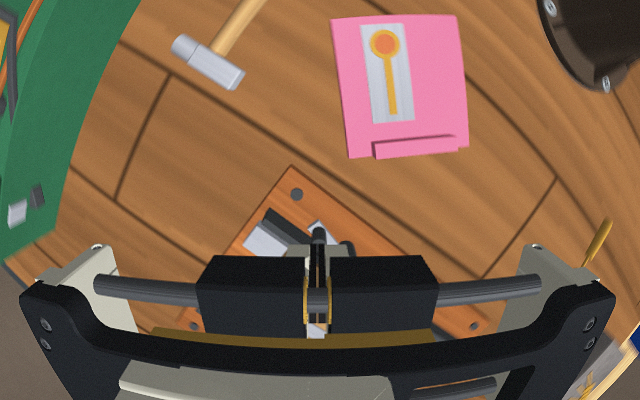

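The top crop shows the board moved right, with its far corners now at (362,197) and (604,217). The wrist view shows a dark pin-like top at (318,235). I'll check the drop and the pin numerically.

Run:
```python
from m import *
from scipy.spatial.transform import Rotation as Ro
loc=lambda w:R.T@(w[:2]-o)
for h in (.057,.064): print(h,[loc(f(*c,h)).round(4) for c in [(362,197),(604,217)]])
def patch(tag,x0,x1,y0,y1):
    d=np.load(f'pics/{tag}.npz')['d'];z=[]
    for v in range(118,222):
        for u in range(292,422):
            W=world('top',d,u,v);l=loc(W)
            if x0<l[0]<x1 and y0<l[1]<y1 and .045<W[2]<.075: z.append(W[2])
    return np.median(z).round(4),len(z)
print('before',patch('top0',-.09,.02,.045,.066),'t2',patch('t2',.03,.13,.045,.066),'now',patch('t3',.03,.13,.045,.066), 'now small y',patch('t3',.03,.13,.03,.066),'before',patch('top0',-.08,.02,.03,.066))
m=arm.camera_model('wrist');K=m['mtx'];M=np.linalg.inv(m['mount']);s=arm.get_state();Rt=Ro.from_euler('xyz',s['ee_rot']).as_matrix()
def proj(w):
    c=M@np.r_[Rt.T@(w-s['eef_pos']),1];c=c[:3];r=np.hypot(c[0],c[1]);t=np.arctan2(r,c[2])
    return K[0,0]*t*c[:2]/r+K[:2,2]
for n,l,z in [('pin',(.1289,-.1052),.0975),('pinbase',(.1289,-.1052),.0675),('piv',(.08,-.092),.0675),('corner',(.19,-.13),.02),('screw',(.17,-.11),.02)]: print(n,proj(np.r_[R@l+o,z]).round(1))
```

```text
0.057 [array([-0.0103,  0.0692]), array([0.1363, 0.0703])]
0.064 [array([-0.0105,  0.0677]), array([0.1353, 0.0687])]Traceback (most recent call last):
  File "<stdin>", line 12, in <module>
  File "<stdin>", line 9, in patch
  File "h.py", line 6, in world
    m=arm.camera_model(n);K=m['mtx'];T=np.linalg.inv(m['camera_from_world'])
ValueError: time passes only in moves, steps and waits
```

```bash
cat > n.py <<'E'
from m import *
from scipy.spatial.transform import Rotation as Ro
loc=lambda w:R.T@(w[:2]-o)
mt=arm.camera_model('top');Ti=np.linalg.inv(mt['camera_from_world']);Kt=mt['mtx']
def cloud(tag):
    d=np.load(f'pics/{tag}.npz')['d'];v,u=np.mgrid[:400,:640]
    P=np.stack([(u-Kt[0,2])/Kt[0,0]*d,(v-Kt[1,2])/Kt[1,1]*d,d],-1).reshape(-1,3)@Ti[:3,:3].T+Ti[:3,3]
    return (P[:,:2]-o)@R,P[:,2]
def patch(tag,x0,x1,y0,y1):
    l,z=cloud(tag);k=(l[:,0]>x0)&(l[:,0]<x1)&(l[:,1]>y0)&(l[:,1]<y1)&(z>.045)&(z<.075);return np.median(z[k]).round(4),k.sum()
m=arm.camera_model('wrist');K=m['mtx'];M=np.linalg.inv(m['mount']);s=arm.get_state();Rt=Ro.from_euler('xyz',s['ee_rot']).as_matrix()
def proj(w):
    c=M@np.r_[Rt.T@(w-s['eef_pos']),1];c=c[:3];r=np.hypot(c[0],c[1]);t=np.arctan2(r,c[2])
    return K[0,0]*t*c[:2]/r+K[:2,2]
E
python3 - <<'E'
from n import *
for a,b in ((.03,.066),(.05,.066)): print('before',patch('top0',-.09,.02,a,b),'t2',patch('t2',.03,.13,a,b),'now',patch('t3',.03,.13,a,b))
for n,l,z in [('pin',(.1289,-.1052),.0975),('pinbase',(.1289,-.1052),.0675),('piv',(.08,-.092),.0675),('corner',(.19,-.13),.02),('screw',(.17,-.11),.02)]: print(n,proj(np.r_[R@l+o,z]).round(1))
E
```

```text
before (np.float64(0.0662), np.int64(329)) t2 (np.float64(0.0589), np.int64(246)) now (np.float64(0.0592), np.int64(295))
before (np.float64(0.0654), np.int64(147)) t2 (np.float64(0.058), np.int64(106)) now (np.float64(0.0583), np.int64(133))
pin [318.1 246.8]
pinbase [318.  233.4]
piv [347.6 269.1]
corner [287.  166.3]
screw [290.9 191.5]
```

Run:
```python
import cv2
p=cv2.imread('pics/w2.png');cv2.imwrite('pics/c4.png',cv2.resize(p[160:270,230:390],None,fx=5,fy=5,interpolation=cv2.INTER_CUBIC))
```

```text
(no output)
```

View pics/c4.png

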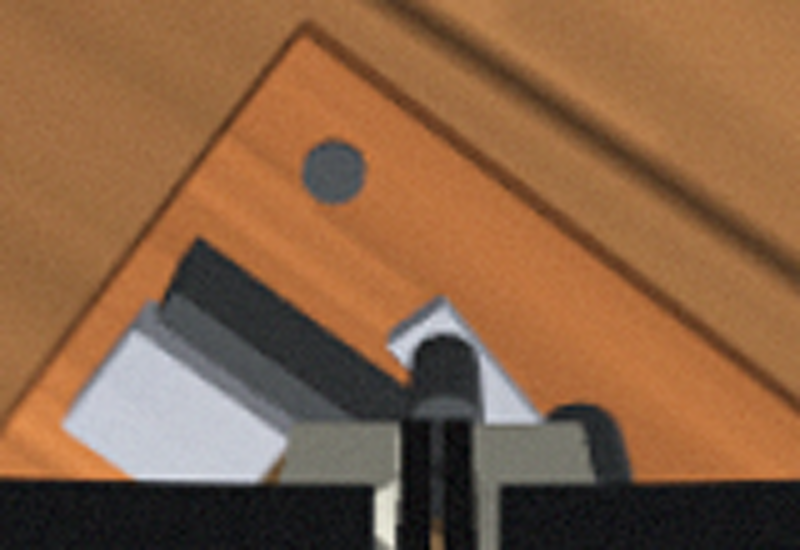

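Run:
```python
from n import *
y=s['ee_rot'][2]-th; tx=np.array([np.cos(y),np.sin(y)]);ty=np.array([np.sin(y),-np.cos(y)])
cur=loc(s['eef_pos'])
A=np.r_[-.243,np.linspace(-.1,1.4,11),1.5,1.57]
for a in A:
    t=np.array([.08,-.092])+.052*np.array([np.cos(a),np.sin(a)])+tx*.0165
    print(round(a,2),'tool dx dy mm',(1000*np.array([(t-cur)@tx,(t-cur)@ty])).round(1));cur=t
```

```text
-0.24 tool dx dy mm [-19.4  -1.1]
-0.1 tool dx dy mm [-5.  -5.5]
0.05 tool dx dy mm [-6.  -4.9]
0.2 tool dx dy mm [-6.7 -4. ]
0.35 tool dx dy mm [-7.2 -2.9]
0.5 tool dx dy mm [-7.6 -1.8]
0.65 tool dx dy mm [-7.8 -0.7]
0.8 tool dx dy mm [-7.8  0.5]
0.95 tool dx dy mm [-7.6  1.7]
1.1 tool dx dy mm [-7.3  2.8]
1.25 tool dx dy mm [-6.8  3.8]
1.4 tool dx dy mm [-6.1  4.8]
1.5 tool dx dy mm [-3.7  3.7]
1.57 tool dx dy mm [-2.3  2.8]
```

>>> {"fn": "move_arm", "kwargs": {
  "rows": "0 0 0 0 0 0.04 0;0 0 0 0 0 0.04 0;0 0 0 0 0 0.025 0;0 0 0 0 0 0.009 0;0 0 0 0 0 0 0"
}}

```text
t: 10.98
eef_pos: [0.451, -0.1863, 0.0824]
ee_rot: [3.141, -0.001, -2.545]
force: [-0.8, 0.5, 0.4]
width: 0.0004
gripper_force: 0.0
```

>>> {"fn": "move_arm", "kwargs": {
  "rows": "0 0 0 -0.010 0 0 0;0 0 0 -0.009 -0.001 0 0;0 0 0 -0.005 -0.0055 0 0;0 0 0 -0.006 -0.005 0 0;0 0 0 -0.007 -0.004 0 0;0 0 0 -0.007 -0.003 0 0"
}}

```text
t: 11.72
eef_pos: [0.4987, -0.177, 0.0825]
ee_rot: [-3.141, 0.0, -2.547]
force: [-0.9, -1.5, -0.2]
width: 0.0007
gripper_force: 0.9
```

>>> {"fn": "move_arm", "kwargs": {
  "rows": "0 0 0 -0.0075 -0.002 0 0;0 0 0 -0.008 -0.0005 0 0;0 0 0 -0.008 0.0005 0 0;0 0 0 -0.0075 0.0015 0 0;0 0 0 -0.007 0.003 0 0"
}}

```text
t: 12.35
eef_pos: [0.5286, -0.1531, 0.0826]
ee_rot: [-3.142, 0.0, -2.547]
force: [-0.9, -1.5, 0.4]
width: 0.0005
gripper_force: 0.7
```

>>> {"fn": "move_arm", "kwargs": {
  "rows": "0 0 0 -0.0065 0.004 0 0;0 0 0 -0.006 0.005 0 0;0 0 0 -0.003 0.003 0 0"
}}

```text
t: 12.72
eef_pos: [0.5344, -0.1344, 0.0826]
ee_rot: [-3.142, 0.0, -2.546]
force: [-0.1, -1.2, -0.7]
width: 0.0006
gripper_force: 0.6
```

>>> {"fn": "move_arm", "kwargs": {
  "rows": "0 0 0 -0.0015 0.0015 0 0;0 0 0 -0.001 0.001 0 0"
}}

```text
t: 12.98
eef_pos: [0.5339, -0.132, 0.0824]
ee_rot: [3.141, -0.002, -2.547]
force: [-3.2, -6.0, 0.8]
width: 0.0006
gripper_force: 2.8
```

Run:
```python
from n import *
y=s['ee_rot'][2]-th; tx=np.array([np.cos(y),np.sin(y)])
print(s['force'],(loc(s['eef_pos'])-tx*.0165)-[.08,-.092])
```

```text
[-3.24220234 -5.98221602  0.80238363] [0.0016565  0.05108739]
```

The force rose to 7 N at a computed angle of about 1.54 rad, so the keeper is at its stop. I'll retreat and check.

>>> {"fn": "move_arm", "kwargs": {
  "rows": "0 0 0 0.01 0 0 0;0 0 0 0.02 0 0 0;0 0 0 0 0 -0.04 0;0 0 0 0 0 -0.05 0;0 0 0 0 0 -0.05 0;0 0 0 0.05 -0.03 0 0;0 0 0 0.05 -0.03 0 0;0 0 0 0.05 -0.03 0 0"
}}

```text
t: 13.98
eef_pos: [0.4345, -0.3083, 0.223]
ee_rot: [-3.141, 0.001, -2.546]
force: [0.4, -0.5, -0.4]
width: 0.0007
gripper_force: 0.0
```

>>> {"fn": "move_arm", "kwargs": {
  "rows": "0 0 0 0.01 -0.05 0 0;0 0 0 0.01 -0.05 0 0;0 0 0 0.01 -0.05 0 0;0 0 0 0.01 -0.05 0 0;0 0 0 0.01 -0.05 0 0;0 0 0 0 0 0 0"
}}

```text
t: 14.72
eef_pos: [0.5339, -0.5447, 0.2196]
ee_rot: [3.139, -0.001, -2.55]
force: [-0.3, 0.5, -1.5]
width: 0.0003
gripper_force: 0.0
```

Run:
```python
from n import *
p,_=grab('top','t5');print(s['eef_pos'],s['force'])
print(patch('t5',.03,.13,.045,.066))
cv2.imwrite('pics/c5.png',cv2.resize(p[118:222,292:422],None,fx=5.7,fy=5.7,interpolation=cv2.INTER_CUBIC))
```

```text
[ 0.53390845 -0.54470763  0.21962717] [-0.30264052  0.45250231 -1.4748722 ]
(np.float64(0.0584), np.int64(172))
```

View pics/c5.png

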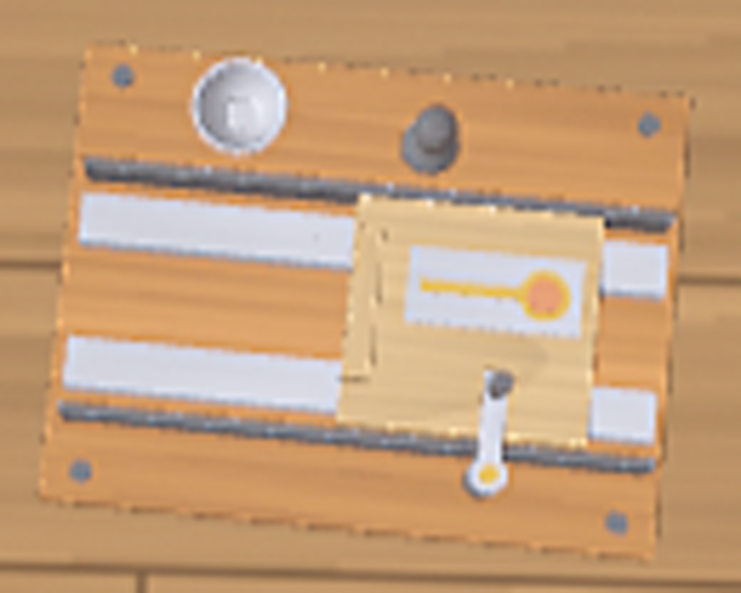

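The crop shows the board home, with its rear edge at about column 350. The keeper lies across it, from the pivot at (488,474) to the pin at (500,383), and the bowl and stake haven't moved. The hand is clear, so I'm handing in.

```bash
python3 -c "
from station import arm
print(arm.job_done())"
```

```text
the job is handed in; nothing more can be done
None
```

I handed the job in with the board dropped 7 mm into its notches, the keeper across it at its stop (about 1.54 rad), the bowl and stake unmoved, and the hand clear; the hand-in returned no verdict.

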